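# Shut and lock the bangle tray

## Robot

A 6-joint arm with a two-finger parallel gripper is mounted at the origin on the work surface. World frame = base frame: x ahead of the robot, y to its left, z up, the work surface at z = 0. Lengths are in m, angles in rad, forces in N, time in s.
With the tool pointing down it reaches from about 0.375 to 0.9 m from the base axis. Payload 3.1 kg.
Tool frame: the origin (TCP) lies where the fingers leave the gripper's body, on its centre line; the fingertips stand 73 mm ahead of it and the grasp point (between the pads) lies 54 mm ahead of it; z points along the fingers, y is the line along which they close (so a half turn about z gives the same grasp; the last joint's range is limited). The gripper opens to 85 mm and grips with 20 to 120 N. Pads are 22 mm wide; open, the fingers measure 114 mm over their backs; the gripper's body (76 mm by 85 mm) begins 54 mm behind the grasp point. The pads swing forward as they close: fully open they stand 13 mm farther back than shut.
Start: joints at [1.089, 0.527, 1.433, -0, 1.181, -0.178], TCP at [0.186, 0.597, 0.304] pointing down, gripper open.
Joint ranges: [-3.08, 3.08], [-0.75, 2.2], [0.22, 2.44], [-1.43, 4.57], [0, 2.65], [-2.85, 2.85]. Speed limits (rad/s): [2.79, 2.79, 3.14, 3.14, 3.14, 3.14].

## Interface

Orientations are given as a unit quaternion [x, y, z, w].
In Python, from station import manip gives the robot as it stands.
- The arm moves only by the tool step_arm, never from a script. Its argument "moves" is one flat list of numbers, 5 for each row, row after row: the opening, from 0 (shut) to 1 (fully open), then the shift along the world's x, y, z scaled (see below), then the turn about the world's z scaled (see below). In form: [fingers, x, y, z, yaw, fingers, x, y, z, yaw, ...]. A call has 1 to 12 rows; each row is the pose to reach, as a shift and turn from the pose commanded when the call began, turning the shorter way round; what a row does not reach only later rows make up. The controller multiplies each number of a shift by 200 mm and each number of a turn by pi rad. A row lasts 1/8 s, in which the tool goes at most 62.5 mm and 10.7 degrees, less where a joint would pass 70% of its speed; a pose out of reach is approached as far as the arm can. A call with a number of a shift or a turn outside -1 to 1 is refused whole. A call with a gripper value outside its range is refused whole. The fingers move at their own pace and stop on an object; "grip_force" is the grip in N (left out, the last holds). Time passes only in rows, so rows that repeat a pose let the fingers close. It gives the time, the measured TCP pose, the force, the opening and the grip force at its end, in the units of the state.
- manip.sense(): the state, without advancing time (a new reading comes with each control period).
- manip.snapshot(name): name is "scene" or "top" or "wrist"; returns a dict with "color" (400x640x3 uint8, blue, green, red), "z_map" (400x640 float32, m along the optical axis (not along the pixel's ray), 0 where there is no reading), "fovy" (degrees; the focal length in pixels is half the picture's height over the tangent of half this angle, whatever the lens; pixels are square), "cx", "cy" (the principal point, pixels), "R" (3x3) and "t" (3): a world point X has camera coordinates R X + t; the wrist camera has in their place "mount" (4x4, takes a point from camera to tool coordinates, whose origin is the TCP and whose axes are the flange's). Camera axes: x right, y down, z forward; pixel columns grow to the right and rows downward; lengths in m; the calibration is good to about 2 mm. A picture is of the moment at which its call begins: read the wrist's pose just before it.
- manip.sign_off(): hands the job in; it is judged then, once.
The state is a dict: "t": time; "q": joint angles; "qd": joint speeds; "tau": joint torques, N m; "tcp_pos": TCP position; "tool_rot": TCP orientation; "force": force on the tool from outside, world axes, zero at the start; "ft_torque": the same for the moment, N m; "finger_gap": opening from 0.0 (shut) to 1.0 (fully open); "gripper_force": force on a finger pad.
Only numpy, scipy, OpenCV 4.12 (cv2) and the standard library are available. Lean on these libraries where they do the work, as an engineer would, in place of code of your own. Each camera call takes 0.05 s, during which the arm holds its last target. There are 200 camera calls.

## Task

With a fingertip, push the clear sliding cover of the black bangle tray fully shut, then set the fingertip in the slot of the brass quarter-turn fastener and turn it clockwise a quarter turn, to its stop, so that its red tongue locks behind the cover; then take the hand away. Nothing is to be picked up: leave the sandalwood box, the bell and the two loose bangles on the counter where they are.

Things in the scene. Friction and masses are not known exactly. Their poses are not given: they have to be found in the camera images.
- tray: Fixed black bangle tray 280 mm (its x) by 340 mm (its y), flat deck 50 mm above the counter. Origin on the counter under it; deck spans x -145 to 135, y -165 to 175 mm; x points away from the robot at yaw 0, z up. The cover slides along y on the +x half, the fastener (axis at x -80, y 42 mm) is on the -x half. A 22 mm deep well with fixed display bangles lies under the shut cover.
- cover (a joint): Opening of the clear sliding cover in m: 0 fully shut (end stop), up to 0.09 open. It opens towards the tray's +y and is pushed shut towards -y, along straight guides; about 2 N of friction, no spring, stays where it is left.
- cover_push (a point): Middle of the cover's upright +y end face (white strip): push it towards the tray's -y. Moves with the cover; axes parallel to the tray's. Face 145 mm wide along x, from 1 to 22 mm above the deck, this point 12 mm above it. In the tray frame: x 54.5 mm and, shut, y 30 mm. The cover, 145 x 180 x 22 mm, acts as a solid block; the deck on the +y side of the face is free.
- cam (a joint): Turn of the quarter-turn fastener in rad: 0 unlocked (red tongue and slot along the tray's +y), 1.571 locked, at its stop (tongue and slot along the tray's +x). It grows clockwise seen from above, takes about 0.1 N m, and stays where it is left.
- cam_slot (a point): Fastener's upright axis at the slot floor, 12.5 mm above the deck. Turns with it: y along the slot to the tongue's side, z up. Slot 34 mm wide, 14 mm deep, right across the 90 mm brass disc: a shut fingertip may stand in its middle or towards an end. A fixed steel collar (inner diameter 94, outer 116 mm, 26 mm above the deck) stands round the disc, level with its top.
- tongue_tip (a point): Outer end of the red tongue under the disc, 92 mm from the axis, 5.5 mm above the deck; tongue 16 mm wide, 6 mm thick. If the cover is not shut the tongue runs into it; locked, it stands 4 mm behind the shut cover's end face.
- wood_box: Loose carved sandalwood bangle box, 52 x 72 x 42 mm, standing on the tray's deck on the -y side of the fastener; origin at its underside. Leave alone.
- bell: Loose brass counter bell, 64 mm diameter, 86 mm high, on the counter beside the tray; origin at its underside. Leave alone.
- turquoise_bangle: Loose turquoise glass bangle lying flat on the counter, 66 mm outer diameter, 10 mm high; origin at the centre of its underside. Leave alone.
- silver_bangle: Loose silver bangle lying flat on the counter, 68 mm outer diameter, 8 mm high; origin at the centre of its underside. Leave alone.

How it is judged:
On the way, in this order (a step that is already met when the one before it is completed fails the run):
1. the cover is pushed fully shut while the fastener is still unlocked (value of joint cover below 0.006 m and value of joint cam below 0.6 rad), for 0.2 s.
2. the fastener is turned home with the cover shut (value of joint cam above 1.45 rad and value of joint cover below 0.006 m), for 0.2 s.
At the end, for the whole second after the job is handed in: The cover is shut to within 6 mm, the fastener is within 0.12 rad (7 degrees) of its locked stop, and the box, bell and bangles stand within 20 mm of where they were, the bell upright (all of step 2 and angle between bell's own z axis and vertical below 0.2 rad and distance of each of wood_box, bell, turquoise_bangle, silver_bangle from where it was at the start of the episode below 0.02 m); the robot touches nothing.
It fails at once if the box, the bell or a loose bangle is pushed away by more than 20 mm (distance of any of wood_box, bell, turquoise_bangle, silver_bangle from where it was at the start of the episode above 0.02 m).
It fails at once if a loose thing is lifted by more than 10 mm (height (world z) of wood_box above 0.06 m or height (world z) of any of bell, turquoise_bangle, silver_bangle above 0.01 m).
It also fails if it takes over 54 s, if anything falls off the work surface, if the arm or the gripper's body presses on something with over 40 N, if the wrist force passes 120 N, or if a joint passes its speed limit or range.

## Working session

There is one attempt and no reset: what is moved stays moved. The work goes in short steps, Python scripts to look and compute and a tool call to move; the robot and the scene stay as the last step left them, time stands still between calls to the robot, and variables do not carry over. Pictures are saved under pics/ and viewed, at most 10 in all, crops included, and the job is handed in when it is done.

Besides the shell and the picture viewer there is one more tool, called in YAML: its name, and indented under it one key for each argument. step_arm: Moves the arm, as the interface text tells. Its arguments: {"type":"object","properties":{"moves":{"type":"array","items":{"type":"number"}},"grip_force":{"type":"number"}},"required":["moves"]}

```bash
mkdir -p pics; cat > h.py <<'E'
import numpy as np,cv2
from station import manip
def ray(s,u,v,z):
    f=s["color"].shape[0]/2/np.tan(np.radians(s["fovy"])/2)
    d=np.array([(u-s["cx"])/f,(v-s["cy"])/f,1.]);R=np.array(s["R"]);t=np.array(s["t"])
    o=-R.T@t;d=R.T@d
    return o+d*(z-o[2])/d[2]
def px(s,X):
    f=s["color"].shape[0]/2/np.tan(np.radians(s["fovy"])/2)
    c=np.array(s["R"])@np.array(X)+np.array(s["t"]);return c[0]/c[2]*f+s["cx"],c[1]/c[2]*f+s["cy"]
E
python3 - <<'E'
from h import *
for n in("top","scene"):
    s=manip.snapshot(n);cv2.imwrite(f"pics/{n}0.png",s["color"]);np.savez(f"{n}0.npz",**s)
    print(n,s["fovy"],s["R"],s["t"])
print(manip.sense())
E
```

```text
top 48.026917139829315 [[-0.00956872 -0.99994027 -0.00528092]
 [-0.9866342   0.01030025 -0.1626249 ]
 [ 0.16266959  0.00365422 -0.98667383]] [0.03409916 0.57924753 0.87319388]
scene 53.486682024097256 [[ 0.03574228  0.99919254  0.01835106]
 [ 0.56380814 -0.00499986 -0.82589066]
 [-0.82513203  0.03986569 -0.56353159]] [-0.04085217 -0.27033498  1.29187521]
{'t': 0.1, 'q': array([ 1.08949195e+00,  5.28374494e-01,  1.43378083e+00,  9.73396638e-06,
        1.18139291e+00, -1.78498236e-01]), 'qd': array([ 0.0002337 , -0.00293081, -0.00392776, -0.00041018,  0.00011422,
       -0.00056271]), 'tau': array([-2.23953784e-04, -4.43305242e+01, -1.78584927e+01, -2.89252057e-04,
        3.84910440e-03,  2.20719613e-05]), 'tcp_pos': array([0.18610662, 0.59612031, 0.30302842]), 'tool_rot': array([ 1.50827058e-01,  9.88559681e-01, -9.23607883e-04, -3.21014176e-04]), 'force': array([0.23659767, 0.7504316 , 0.51335396]), 'ft_torque': array([0.0342555 , 0.04676184, 0.00557831]), 'gripper_force': 0.0, 'finger_gap': 1.0022614991073868}
```

View pics/top0.png

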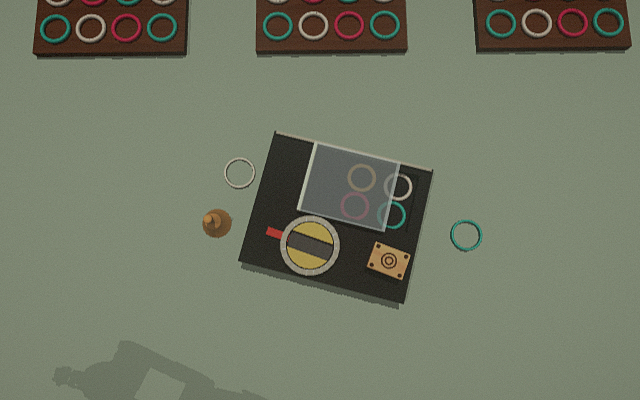

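View pics/scene0.png

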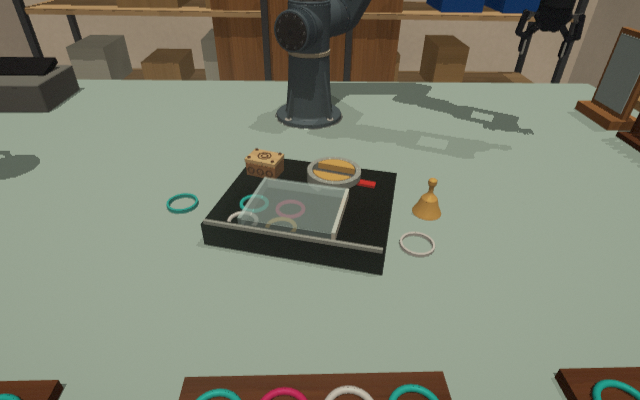

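The top view shows the tray yawed, with its +y side to the left. The collar is centred near (310,245) and the red tongue is at (273,232). The cover's white end strip runs from (316,142) to (298,210), and the bell is at (217,222). Deck corners are near (275,133), (433,170), (405,303) and (239,262).

```bash
python3 - <<'E'
from h import *
s=dict(np.load("top0.npz"));c=s["color"];hsv=cv2.cvtColor(c,cv2.COLOR_BGR2HSV)
H,S,V=cv2.split(hsv);roi=np.zeros(H.shape,np.uint8);roi[125:310,235:435]=1
# collar: grey ring around the disc
m=((S<45)&(V>110)&(roi>0)).astype(np.uint8);m[:212]=0;m[:,345:]=0
k,l,st,ce=cv2.connectedComponentsWithStats(m);i=1+np.argmax(st[1:,4]);p=np.argwhere(l==i)[:,::-1].astype(np.float32)
e=cv2.fitEllipse(cv2.convexHull(p));print("collar",e,st[i]);C=ray(s,*e[0],.076);print(C)
# yellow disc centre
y=((H>18)&(H<32)&(S>110)&(roi>0)).astype(np.uint8);y[:,345:]=0;y[:212]=0
h=cv2.convexHull(np.argwhere(y>0)[:,::-1].astype(np.float32));print("disc",cv2.fitEllipse(h),ray(s,*cv2.fitEllipse(h)[0],.0765))
r=((H<8)|(H>172))&(S>150)&(V>120);r[:215]=0;r[245:]=0;r[:,:255]=0;r[:,290:]=0
rp=np.argwhere(r)[:,::-1].astype(float);T=np.array([ray(s,u,v,.0585) for u,v in rp]);d=T.mean(0)-C
print("tongue n",len(rp),"yaw deg",np.degrees(np.arctan2(-d[0],d[1])),"max r",np.linalg.norm((T-C)[:,:2],axis=1).max())
# black deck outline
b=((V<60)&(roi>0)).astype(np.uint8);b=cv2.morphologyEx(b,cv2.MORPH_CLOSE,np.ones((25,25)))
cn=max(cv2.findContours(b,0,2)[0],key=cv2.contourArea);q=cv2.approxPolyDP(cn,8,True)[:,0];print("quad",q.tolist())
for u,v in q:print(ray(s,u,v,.05))
w=[ray(s,316,142,.072),ray(s,298,210,.072)];print("strip",w)
d=w[0]-w[1];print(np.degrees(np.arctan2(d[1],d[0])),np.linalg.norm(d))
for yaw in [np.arctan2(-(T.mean(0)-C)[0],(T.mean(0)-C)[1])]:
    R=np.array([[np.cos(yaw),-np.sin(yaw)],[np.sin(yaw),np.cos(yaw)]]);o=C[:2]-R@[-.08,.042];print("origin",o)
    for x,yy in((-.145,-.165),(.135,-.165),(.135,.175),(-.145,.175)):print("corner px",px(s,[*(o+R@[x,yy]),.05]))
    for a in w:print("strip in tray",R.T@(a[:2]-o))
print("bell",ray(s,217,230,.0))
for u,v in((239,173),(466,236)):print("bangle",ray(s,u,v,0))
print("box",ray(s,389,260,.092), "bell top",ray(s,208,219,.08))
w=manip.snapshot("wrist");print(w["mount"],w["fovy"],w["cx"],w["cy"])
E
```

```text
collar ((273.30474853515625, 275.6112976074219), (100.56227111816406, 162.73252868652344), 128.34136962890625) [ 235  212  110   98 3597]
[0.42385411 0.11877324 0.076     ]
disc ((315.33062744140625, 245.74160766601562), (53.516319274902344, 64.20079803466797), 38.288963317871094) [0.48051944 0.03708114 0.0765    ]
tongue n 129 yaw deg -89.89628742291359 max r 0.09698902053233623
quad [[242, 160], [248, 185], [237, 188], [251, 189], [238, 260], [403, 303], [432, 170], [401, 165], [387, 226], [301, 211], [313, 143], [275, 131], [266, 160]]
[0.66085759 0.18826322 0.05      ]
[0.6078554  0.17493303 0.05      ]
[0.60181589 0.19745251 0.05      ]
[0.59942219 0.16863013 0.05      ]
[0.45514934 0.19247031 0.05      ]
[ 0.36813834 -0.13413691  0.05      ]
[ 0.63535973 -0.2045918   0.05      ]
[ 0.64663527 -0.1410951   0.05      ]
[ 0.52039241 -0.10785509  0.05      ]
[0.55278939 0.06605524 0.05      ]
[0.69572694 0.04058482 0.05      ]
[0.72265508 0.12012369 0.05      ]
[0.66031384 0.13840473 0.05      ]
strip [array([0.69130854, 0.03407659, 0.072     ]), array([0.55186846, 0.07101422, 0.072
[... 288 characters left out ...]
9904376318))
corner px (np.float64(243.1389706541301), np.float64(209.67050209271792))
strip in tray [0.00518064 0.30930068]
strip in tray [-0.03200933  0.16992769]
bell [0.5204912  0.24787434 0.        ]
bangle [0.64454134 0.20328494 0.        ]
bangle [ 0.50238815 -0.28218042  0.        ]
box [ 0.45117786 -0.10329473  0.092     ] bell top [0.5347387  0.24752069 0.08      ]
[[ 5.42400802e-04 -9.51631446e-01 -3.07241429e-01  7.79640123e-02]
 [ 9.99999850e-01  5.39809568e-04  9.34150098e-05  1.78014371e-04]
 [ 7.69552022e-05 -3.07241434e-01  9.51631596e-01 -7.00117800e-02]
 [ 0.00000000e+00  0.00000000e+00  0.00000000e+00  1.00000000e+00]] 58.73414769477587 320.4943721128783 195.5250600374328
```

```bash
python3 - <<'E'
from h import *
s=dict(np.load("top0.npz"));c=s["color"];H,S,V=cv2.split(cv2.cvtColor(c,cv2.COLOR_BGR2HSV))
g=np.zeros(H.shape,np.uint8);cv2.circle(g,(310,245),37,1,-1)
m=((S<45)&(V>105)&(g>0)).astype(np.uint8);m=cv2.morphologyEx(m,cv2.MORPH_OPEN,np.ones((2,2)))
k,l,st,ce=cv2.connectedComponentsWithStats(m);i=1+np.argmax(st[1:,4]);h=cv2.convexHull(np.argwhere(l==i)[:,::-1].astype(np.float32))
e=cv2.fitEllipse(h);C=ray(s,*e[0],.076);print("collar",e,st[i],C)
r=((H<8)|(H>172))&(S>150)&(V>120);r[:215]=0;r[245:]=0;r[:,:255]=0;r[:,290:]=0
T=np.array([ray(s,u,v,.0585) for u,v in np.argwhere(r)[:,::-1]]);d=T.mean(0)-C
print("tongue yaw",np.degrees(np.arctan2(-d[0],d[1])),"max r",np.linalg.norm((T-C)[:,:2],axis=1).max())
w=[ray(s,316,142,.072),ray(s,298,210,.072)]
for deg in(-14,-15):
    yaw=np.radians(deg);R=np.array([[np.cos(yaw),-np.sin(yaw)],[np.sin(yaw),np.cos(yaw)]]);o=C[:2]-R@[-.08,.042];print("yaw",deg,"origin",o)
    for x,yy in((-.145,-.165),(.135,-.165),(.135,.175),(-.145,.175)):print(" corner px",np.round(px(s,[*(o+R@[x,yy]),.05])))
    for a in w:print(" strip in tray",R.T@(a[:2]-o))
    for n,y in(("shut",.03),("open+",.15)):print(n,o+R@[.0545,y])
E
```

```text
collar ((291.1083984375, 263.68511962890625), (5.839761257171631, 26.10291862487793), 140.79335021972656) [283 255  18  19  77] [0.44633238 0.08437148 0.076     ]
tongue yaw -60.91556584545854 max r 0.08765879960280219
yaw -14 origin [0.51379532 0.02426531]
 corner px [387. 321.]
 corner px [415. 185.]
 corner px [255. 148.]
 corner px [219. 280.]
 strip in tray [0.16986676 0.05246419]
 strip in tray [0.02563263 0.054571  ]
shut [0.57393409 0.04018943]
open+ [0.60296472 0.15662492]
yaw -15 origin [0.51273604 0.02309707]
 corner px [386. 323.]
 corner px [417. 187.]
 corner px [257. 147.]
 corner px [219. 279.]
 strip in tray [0.16964607 0.05682337]
 strip in tray [0.02539714 0.05641263]
shut [0.57314357 0.03796921]
open+ [0.60420186 0.1538803 ]
```

```bash
python3 - <<'E'
from h import *
s=dict(np.load("top0.npz"));c=s["color"];H,S,V=cv2.split(cv2.cvtColor(c,cv2.COLOR_BGR2HSV))
g=np.zeros(H.shape,np.uint8);cv2.circle(g,(310,245),36,1,-1)
red=((H<8)|(H>172))&(S>120)
m=((V>90)&(g>0)&~red).astype(np.uint8);m=cv2.morphologyEx(m,cv2.MORPH_OPEN,np.ones((3,3)))
h=cv2.convexHull(np.argwhere(m>0)[:,::-1].astype(np.float32))
e=cv2.fitEllipse(h);C=ray(s,*e[0],.076);print("collar",e,cv2.boundingRect(h),C)
r=red&(S>150)&(V>120);r[:215]=0;r[245:]=0;r[:,:255]=0;r[:,290:]=0
T=np.array([ray(s,u,v,.0585) for u,v in np.argwhere(r)[:,::-1]]);d=T.mean(0)-C
print("tongue yaw",np.degrees(np.arctan2(-d[0],d[1])),"max r",np.linalg.norm((T-C)[:,:2],axis=1).max())
w=[ray(s,316,142,.072),ray(s,298,210,.072)]
yaw=np.radians(-14.6);R=np.array([[np.cos(yaw),-np.sin(yaw)],[np.sin(yaw),np.cos(yaw)]]);o=C[:2]-R@[-.08,.042];print("origin",o)
for x,yy in((-.145,-.165),(.135,-.165),(.135,.175),(-.145,.175)):print(" corner px",np.round(px(s,[*(o+R@[x,yy]),.05])))
for a in w:print(" strip in tray",R.T@(a[:2]-o))
for n,y in(("shut",.03),("open+",.15)):print(n,o+R@[.0545,y])
E
```

```text
collar ((310.19012451171875, 242.64483642578125), (58.95624542236328, 66.12100219726562), 16.316282272338867) (280, 210, 60, 65) [0.48667688 0.04708796 0.076     ]
tongue yaw -16.8648990299596 max r 0.09179711572962937
origin [ 0.5535067  -0.01372138]
 corner px [404. 301.]
 corner px [433. 167.]
 corner px [274. 128.]
 corner px [238. 259.]
 strip in tray [0.1213037  0.08099015]
 strip in tray [-0.02294459  0.08158646]
shut [0.61380893 0.00157212]
open+ [0.64405725 0.11769722]
```

Corrected for the contaminated collar contour (its true centre is about (310,245.5)), the tray origin is about (0.5475, -0.014) at yaw about -14.6°. The cover is about 52 mm open. The strip width and the deck corners agree with this, so I'm moving above it now.

step_arm:
  moves: [0,0.19,-0.22,0,0,0,0.38,-0.45,0,0,0,0.57,-0.68,0,0,0,0.75,-0.9,0,0,0,0.75,-0.9,0,0]

```text
t: 0.78
tcp_pos: [0.3387, 0.4139, 0.3038]
tool_rot: [0.154, 0.988, -0.001, 0.0]
force: [0.7, -0.2, -0.2]
finger_gap: 0.002
gripper_force: 0.0
```

step_arm:
  moves: [0,0.19,-0.22,0,0,0,0.38,-0.45,0,0,0,0.57,-0.68,0,0,0,0.75,-0.9,0,0.015,0,0.75,-0.9,0,0.015]

```text
t: 1.4
tcp_pos: [0.4889, 0.2347, 0.3038]
tool_rot: [0.13, 0.992, 0.0, 0.001]
force: [-0.6, 1.4, 0.8]
finger_gap: 0.002
gripper_force: 0.0
```

```bash
cat >> h.py <<'E'
from scipy.spatial.transform import Rotation as Ro
def wrist():
    st=manip.sense();s=manip.snapshot("wrist");A=np.eye(4);A[:3,:3]=Ro.from_quat(st["tool_rot"]).as_matrix();A[:3,3]=st["tcp_pos"]
    W=np.linalg.inv(A@np.array(s["mount"]));s["R"]=W[:3,:3];s["t"]=W[:3,3];return st,s
E
python3 - <<'E'
from h import *
st,s=wrist();print(st["t"],st["tcp_pos"],st["tool_rot"],st["finger_gap"]);cv2.imwrite("pics/w1.png",s["color"]);np.savez("w1.npz",**s)
o=np.array([.5475,-.0137]);yaw=np.radians(-14.6);R=np.array([[np.cos(yaw),-np.sin(yaw)],[np.sin(yaw),np.cos(yaw)]])
for p in((-.08,.042,.076),(-.145,.175,.05),(-.018,.0825,.072),(.127,.0825,.072)):print(p,np.round(px(s,[*(o+R@p[:2]),p[2]])))
E
```

```text
1.4 [0.48887245 0.23469218 0.30383498] [1.29812172e-01 9.91538287e-01 1.29816786e-04 7.80587936e-04] 0.0019760776189130724
(-0.08, 0.042, 0.076) [116. 219.]
(-0.145, 0.175, 0.05) [265. 141.]
(-0.018, 0.0825, 0.072) [172. 277.]
(0.127, 0.0825, 0.072) [190. 394.]
```

View pics/w1.png

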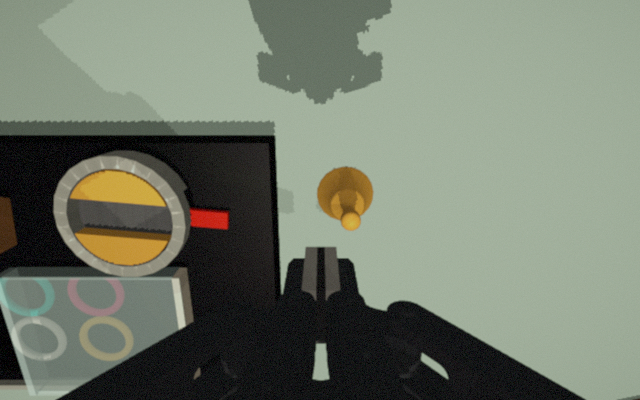

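The wrist view shows the collar centre near (121,212), the deck's (-x,+y) corner at (274,137), the tongue end at (229,220) and the cover's end strip between (175,275) and (190,270). All are within 9 px of the prediction.

```bash
python3 - <<'E'
from h import *
s=dict(np.load("w1.npz"));c=s["color"];H,S,V=cv2.split(cv2.cvtColor(c,cv2.COLOR_BGR2HSV))
y=((H>12)&(H<32)&(S>110)&(V>80)).astype(np.uint8);y[:,180:]=0;y[:,:60]=0;y[:165]=0;y[275:]=0
e=cv2.fitEllipse(cv2.convexHull(np.argwhere(y>0)[:,::-1].astype(np.float32)));print(e)
C=ray(s,*e[0],.0765);print("disc C",C,"eye collar",ray(s,120,211,.076))
T=ray(s,229,220,.0585);d=T-C;print("tongue tip",T,np.linalg.norm(d[:2]),np.degrees(np.arctan2(-d[0],d[1])))
K=ray(s,274,137,.05);K2=ray(s,280,300,.05);d=K2-K;print("edge yaw",np.degrees(np.arctan2(d[1],d[0])))
yaw=np.radians(-14.5);R=np.array([[np.cos(yaw),-np.sin(yaw)],[np.sin(yaw),np.cos(yaw)]])
print("o from C",C[:2]-R@[-.08,.042],"o from corner",K[:2]-R@[-.145,.175])
st=ray(s,184,268,.072);print("strip in tray",R.T@(st[:2]-(C[:2]-R@[-.08,.042])))
E
```

```text
((119.33596801757812, 217.2515869140625), (90.27445220947266, 108.5693359375), 122.05696105957031)
disc C [0.4801506  0.05062449 0.0765    ] eye collar [0.47489624 0.05340328 0.076     ]
tongue tip [0.51365563 0.13810342 0.0585    ] 0.09367577491658545 -20.95718160795077
edge yaw -15.086641499695553
o from C [ 0.54708645 -0.01006811] o from corner [ 0.54668373 -0.00417919]
strip in tray [-0.02586909  0.09160106]
```

step_arm:
  moves: [0,0.18,-0.17,0,0,0,0.36,-0.34,0,0,0,0.54,-0.51,0,0,0,0.715,-0.685,0,0,0,0.715,-0.685,0,0,0,0.715,-0.685,-0.25,0,0,0.715,-0.685,-0.45,0,0,0.715,-0.685,-0.6,0,0,0.715,-0.685,-0.72,0,0,0.715,-0.685,-0.8,0,0,0.715,-0.685,-0.86,0,0,0.715,-0.685,-0.86,0]

```text
t: 2.95
tcp_pos: [0.6287, 0.1003, 0.1314]
tool_rot: [0.127, 0.992, -0.0, -0.001]
force: [-0.0, 0.5, 0.8]
finger_gap: -0.003
gripper_force: 0.0
```

```bash
python3 - <<'E'
from h import *
s=manip.snapshot("scene");c=s["color"][130:280,180:460];a=cv2.resize(c,None,fx=2.8,fy=2.8)
t=manip.snapshot("top")["color"][120:310,220:445];a2=cv2.resize(t,None,fx=1.9,fy=1.9)
cv2.imwrite("pics/s2.png",a)
print(manip.sense()["tcp_pos"],manip.sense()["force"])
E
```

```text
[0.62970767 0.0997918  0.13259172] [ 0.12945755  0.46239404 -0.062056  ]
```

View pics/s2.png

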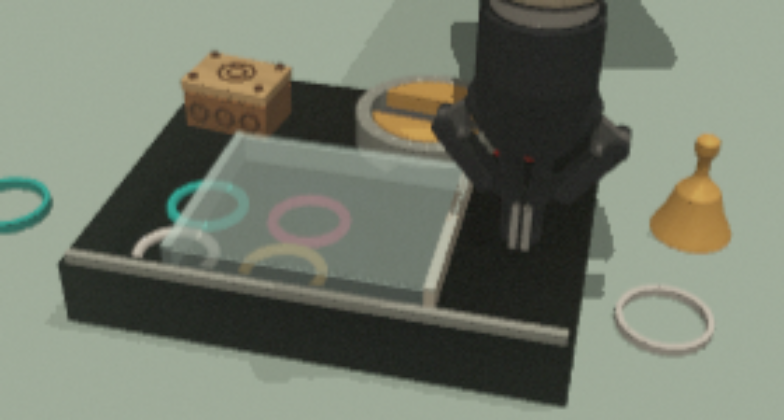

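The scene view shows the closed fingertip at about (520,240), standing beside the white strip at (450,245) with a gap and at the right height. I'm pushing now.

step_arm:
  moves: [0,-0.013,-0.048,0,0,0,-0.026,-0.097,0,0,0,-0.039,-0.145,0,0,0,-0.052,-0.193,0,0,0,-0.065,-0.241,0,0,0,-0.078,-0.29,0,0,0,-0.091,-0.338,0,0,0,-0.091,-0.338,0,0]

```text
t: 4.05
tcp_pos: [0.6106, 0.0308, 0.1316]
tool_rot: [0.128, 0.992, -0.0, -0.001]
force: [-0.0, 0.2, -0.5]
finger_gap: -0.003
gripper_force: 0.0
```

step_arm:
  moves: [0,-0.006,-0.024,0,0,0,-0.013,-0.048,0,0,0,-0.013,-0.048,0,0]

```text
t: 4.42
tcp_pos: [0.6082, 0.022, 0.1317]
tool_rot: [0.127, 0.992, -0.0, -0.0]
force: [-0.4, 0.5, -0.1]
finger_gap: 0.002
gripper_force: 0.0
```

step_arm:
  moves: [0,-0.006,-0.024,0,0,0,-0.006,-0.024,0,0]

```text
t: 4.68
tcp_pos: [0.6071, 0.0176, 0.1318]
tool_rot: [0.128, 0.992, 0.0, -0.0]
force: [1.0, 2.2, -1.3]
finger_gap: 0.001
gripper_force: 1.0
```

```bash
python3 - <<'E'
from h import *
s=manip.snapshot("scene");a=cv2.resize(s["color"][130:280,180:460],None,fx=2.8,fy=2.8);cv2.imwrite("pics/s3.png",a)
E
```

```text
(no output)
```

View pics/s3.png

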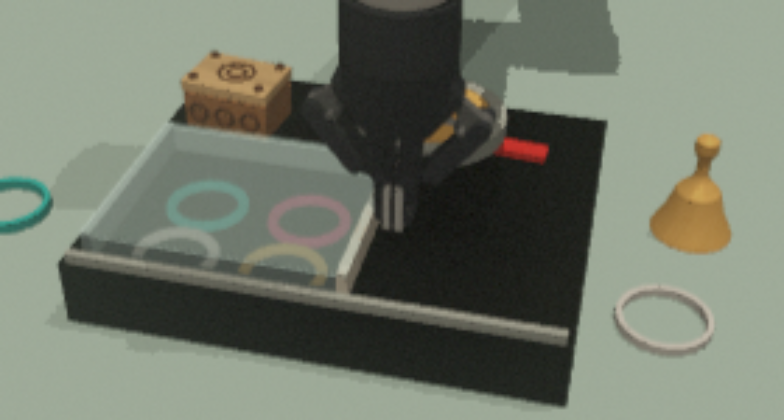

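The cover's left edge has moved out to about (85,240), with the finger on the strip at about (375,215). It is nearly shut, so I keep pushing to the stop.

step_arm:
  moves: [0,-0.006,-0.024,0,0,0,-0.006,-0.024,0,0]

```text
t: 4.97
tcp_pos: [0.6068, 0.0166, 0.1319]
tool_rot: [0.129, 0.992, 0.004, 0.001]
force: [3.5, 16.1, -2.0]
finger_gap: 0.002
gripper_force: 8.0
```

step_arm:
  moves: [0,-0.004,-0.014,0,0,0,-0.004,-0.014,0,0]

```text
t: 5.22
tcp_pos: [0.6066, 0.0161, 0.132]
tool_rot: [0.13, 0.992, 0.005, 0.001]
force: [5.7, 23.3, -2.5]
finger_gap: 0.0
gripper_force: 12.0
```

The cover is at its stop at 23 N. I'm backing off, lifting, and looking at the fastener from above.

step_arm:
  moves: [0,0,0,0,0,0,0.02,0.08,0,0,0,0.02,0.08,0.15,0,0,0.02,0.08,0.4,0,0,0.02,0.08,0.65,0,0,-0.15,0.2,0.65,0,0,-0.35,0.25,0.65,0,0,-0.35,0.25,0.65,0,0,-0.35,0.25,0.65,0]

```text
t: 6.35
tcp_pos: [0.5362, 0.0595, 0.2624]
tool_rot: [0.127, 0.992, -0.0, 0.001]
force: [-0.1, 0.2, 0.8]
finger_gap: 0.003
gripper_force: 0.0
```

```bash
python3 - <<'E'
from h import *
st,s=wrist();print(st["t"],st["tcp_pos"],st["tool_rot"],st["force"]);cv2.imwrite("pics/w4.png",s["color"]);np.savez("w4.npz",**s)
E
```

```text
6.35 [0.53622754 0.059459   0.26243559] [ 1.27427011e-01  9.91847218e-01 -4.05688223e-04  1.13550968e-03] [-0.08433429  0.20020622  0.82761537]
```

View pics/w4.png

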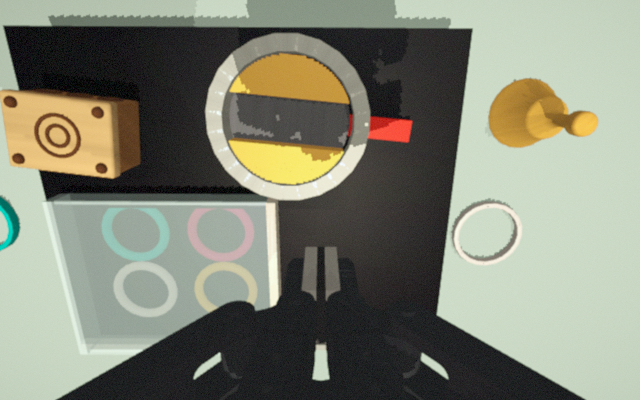

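The wrist view shows the collar ring centred near (289,117) and the slot from (235,112) to (350,125). The tongue end is at (411,131), and the cover sits shut with its strip at x≈275.

```bash
python3 - <<'E'
from h import *
s=dict(np.load("w4.npz"))
C=ray(s,289,117,.076);T=ray(s,411,131,.0585);d=T-C;print(C,T,np.linalg.norm(d[:2]),"yaw",np.degrees(np.arctan2(-d[0],d[1])))
L=[ray(s,*p,.076) for p in((206,116),(370,116),(289,32),(289,200))];print("outer dia",np.linalg.norm(L[0]-L[1]),np.linalg.norm(L[2]-L[3]))
# slot edges at disc top: two lines
for a,b in(((235,93),(349,103)),((232,138),(345,153))):
    A,B=ray(s,*a,.0765),ray(s,*b,.0765);d=B-A;n=np.array([-d[1],d[0]])/np.linalg.norm(d[:2]);print("slot edge yaw",np.degrees(np.arctan2(-d[0],d[1])),"dist C",n@(C-A)[:2])
K=[ray(s,*p,.05) for p in((472,29),(437,314),(5,27))];print("edges",np.degrees(np.arctan2(*(K[1]-K[0])[[1,0]])),np.degrees(np.arctan2(*(K[0]-K[2])[[1,0]]))-90,K[0])
q=Ro.from_quat(manip.sense()["tool_rot"]).as_matrix();print("tool y yaw",np.degrees(np.arctan2(q[1,1],q[0,1])))
E
```

```text
[0.47921086 0.05136848 0.076     ] [0.51409613 0.13681041 0.0585    ] 0.09228924412158393 yaw -22.209806352071286
outer dia 0.11592253993289094 0.11704316461849416
slot edge yaw -19.45963854401504 dist C -0.013162784057317451
slot edge yaw -22.235332753789546 dist C 0.0201224950336234
edges -14.763362489812433 -14.839008109604123 [0.45443432 0.1942672  0.05      ]
tool y yaw 75.34028105380948
```

The fastener axis is about (0.482, 0.050), and the slot is already about 6° clockwise (yaw about -20.5°). I'm entering the slot 22 mm towards the tongue side.

step_arm:
  moves: [0,-0.12,0.03,0,-0.033,0,-0.2325,0.055,0,-0.033,0,-0.2325,0.055,0,-0.033,0,-0.2325,0.055,-0.25,-0.033,0,-0.2325,0.055,-0.45,-0.033,0,-0.2325,0.055,-0.5,-0.033,0,-0.2325,0.055,-0.54,-0.033,0,-0.2325,0.055,-0.54,-0.033]

```text
t: 7.4
tcp_pos: [0.4898, 0.0708, 0.1543]
tool_rot: [0.179, 0.984, 0.0, 0.001]
force: [0.2, -0.2, 0.3]
finger_gap: -0.003
gripper_force: 0.0
```

step_arm:
  moves: [0,0,0,-0.025,0,0,0,0,-0.05,0,0,0,0,-0.07,0,0,0,0,-0.07,0]

```text
t: 7.9
tcp_pos: [0.4886, 0.071, 0.1397]
tool_rot: [0.179, 0.984, -0.0, -0.0]
force: [0.5, 1.1, 0.1]
finger_gap: 0.001
gripper_force: 0.0
```

step_arm:
  moves: [0,0.012,-0.005,0,-0.039,0,0.024,-0.012,0,-0.078,0,0.034,-0.021,0,-0.117,0,0.044,-0.03,0,-0.156,0,0.052,-0.041,0,-0.194,0,0.059,-0.052,0,-0.233,0,0.059,-0.052,0,-0.233]

```text
t: 8.78
tcp_pos: [0.4997, 0.0611, 0.1398]
tool_rot: [0.518, 0.855, -0.0, -0.001]
force: [-1.5, 3.1, 0.8]
finger_gap: -0.0
gripper_force: 1.7
```

step_arm:
  moves: [0,0.005,-0.012,0,-0.039,0,0.009,-0.025,0,-0.078,0,0.012,-0.038,0,-0.117,0,0.012,-0.052,0,-0.156,0,0.0115,-0.065,0,-0.194,0,0.009,-0.078,0,-0.233,0,0.009,-0.078,0,-0.233]

```text
t: 9.65
tcp_pos: [0.5023, 0.0453, 0.1399]
tool_rot: [0.79, 0.613, 0.0, -0.0]
force: [0.0, 3.7, -0.4]
finger_gap: 0.0
gripper_force: 2.0
```

step_arm:
  moves: [0,-0.003,-0.01,0,0,0,-0.005,-0.019,0,0,0,-0.005,-0.019,0,0]

```text
t: 10.02
tcp_pos: [0.5001, 0.0419, 0.1397]
tool_rot: [0.79, 0.613, -0.001, -0.001]
force: [-1.7, 6.7, 1.5]
finger_gap: 0.001
gripper_force: 2.7
```

step_arm:
  moves: [0,-0.003,-0.01,0,0,0,-0.003,-0.01,0,0]

```text
t: 10.28
tcp_pos: [0.4988, 0.0402, 0.1397]
tool_rot: [0.79, 0.613, -0.001, -0.002]
force: [-3.2, 6.7, 0.6]
finger_gap: 0.002
gripper_force: 3.3
```

step_arm:
  moves: [0,-0.003,-0.012,0,0,0,-0.003,-0.012,0,0]

```text
t: 10.52
tcp_pos: [0.4974, 0.0387, 0.1397]
tool_rot: [0.79, 0.613, -0.001, -0.003]
force: [-3.4, 12.1, 3.4]
finger_gap: -0.001
gripper_force: 4.8
```

step_arm:
  moves: [0,-0.003,-0.012,0,0,0,-0.003,-0.012,0,0]

```text
t: 10.78
tcp_pos: [0.4972, 0.0382, 0.1397]
tool_rot: [0.791, 0.612, 0.0, -0.004]
force: [-1.5, 21.7, 1.6]
finger_gap: 0.001
gripper_force: 9.8
```

It is at the stop: force is rising and the geometry matches the locked angle. I'm relaxing the push, lifting out and checking.

step_arm:
  moves: [0,0,0,0,0,0,0,0,0,0,0,0.008,0.03,0,0,0,0.01,0.045,0,0,0,0.01,0.045,0,0,0,0.01,0.045,0.15,0,0,0.01,0.045,0.4,0,0,0.2,0.045,0.65,0,0,0.4,0.045,0.7,0,0,0.4,0.045,0.7,0]

```text
t: 12.02
tcp_pos: [0.5831, 0.0422, 0.2818]
tool_rot: [0.791, 0.612, 0.002, 0.003]
force: [-0.6, 0.1, -0.2]
finger_gap: 0.004
gripper_force: 0.0
```

```bash
python3 - <<'E'
from h import *
st,s=wrist();print(st["t"],st["tcp_pos"],st["force"])
t=manip.snapshot("top");np.savez("top9.npz",**t)
a=cv2.resize(manip.snapshot("scene")["color"][130:280,180:460],(400,214));b=cv2.resize(t["color"][120:310,230:440],(400,362))
w=cv2.resize(s["color"],(400,250));im=np.zeros((580,800,3),np.uint8);im[:214,:400]=a;im[214:576,:400]=b;im[:250,400:]=w
cv2.imwrite("pics/f.png",im)
E
```

```text
12.025 [0.58311896 0.04218853 0.28181588] [-0.60935544  0.13441148 -0.17043351]
```

View pics/f.png

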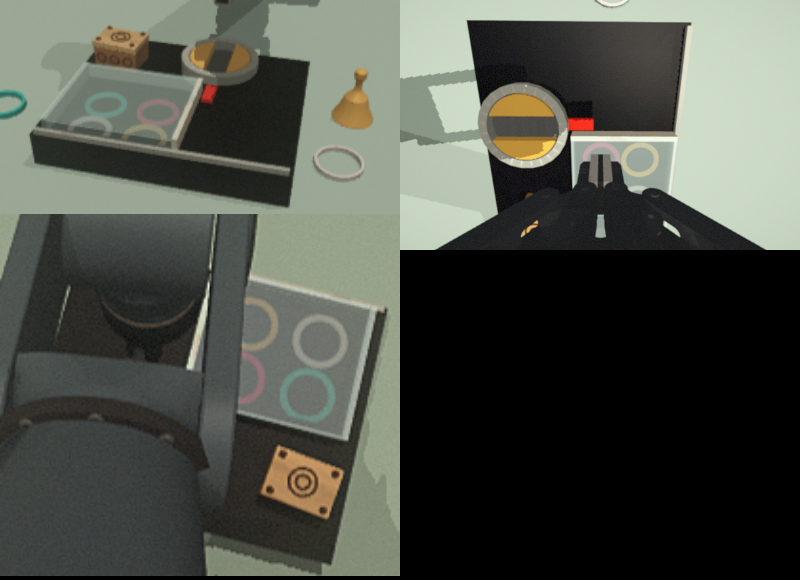

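The wrist view shows the tongue at (581,125), parallel to the cover strip at row 133 and behind it. The slot is level with the tray edge, and the box and bell are untouched. I'll do one numeric check, then hand in.

```bash
python3 - <<'E'
from h import *
st,s=wrist();c=s["color"];H,S,V=cv2.split(cv2.cvtColor(c,cv2.COLOR_BGR2HSV))
r=(((H<8)|(H>172))&(S>150)&(V>150)).astype(np.uint8);r[:170]=0;r[225:]=0;r[:,:260]=0;r[:,330:]=0
b=cv2.boundingRect(r);T=ray(s,b[0]+b[2],b[1]+b[3]/2,.0585)
d=T-np.array([.482,.05,0]);a=np.degrees(np.arctan2(d[1],d[0]));print(b,T,np.hypot(*d[:2]),a)
if abs(a+14.8)<5: print(manip.sign_off())
E
```

```text
(278, 190, 41, 19) [0.57224082 0.02535163 0.0585    ] 0.09354650501145208 -15.277123061446444
the job is handed in; nothing more can be done
None
```

The cover is pushed fully shut and the fastener is turned to its stop, with the red tongue locked behind the cover (measured within about 1° of the locked angle). The hand is clear, nothing was picked up, and the job is handed in.

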